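Feed one cup to the kiln batt with the handwheel pusher

TASK

Stand the small terracotta cup on the steel bed of the handwheel pusher, between the rails in front of the push plate. Then turn the handwheel clockwise (seen from above) by its wooden handle through its one full revolution, so that the plate pushes the cup out on to the pale batt and comes back, until the wheel comes up against its sprung end stop; lean on the stop with a firm but gentle push of about 8 N (above 15 N it may break) for a good second, then let go. Leave the cup standing on the batt and leave the other wares alone.

Things in the scene. Friction and masses are not known exactly. Their poses are not given: they have to be found in the camera images.
- cup_mid (a point): centre (half-way up) of the terracotta cup: plain, round, open, 75 mm tall, 54 mm across at the rim, 160 g, standing upright on the table
- press: the pusher, fixed to the table: a green housing (140 x 160 x 92 mm) under a dark handwheel. Origin on the table under the wheel's axis. Seen with its z up, a straight steel bed 12 mm high runs from the housing along its own -y, with two rails 24 mm high, 66 mm apart, over y = -95 to -195 mm; then a pale kiln batt 11 mm high, 160 mm wide, over y = -205 to -325 mm. The wheel pushes the plate along -y
- bay (a point): point on top of the bed (12 mm above the table), midway between the rails, where the middle of the cup's foot should stand: 40 mm in front of the push plate at home, 160 mm from the wheel's axis (up to 30 mm further from the plate will do)
- plate_face (a point): centre of the push plate's front face (58 mm wide, 42 mm tall, 15 to 57 mm above the table)
- pusher (a joint): how far the push plate is out, m: 0 home, 0.09 at half a revolution of the wheel, 0 again after a full one (a light spring pulls it home)
- wheel (a joint): turn of the handwheel, rad, clockwise from above from its start at 0; it does not go below 0. Turning takes about 1 to 3 N at the handle. The sprung end stop is met somewhere between 0.18 rad before and 0.18 rad past the full turn (6.28); from there the wheel gives 2 to 3 N per mm of handle travel. The stop is a sprung lug inside the housing (stop_lug) which a geared lug (gear) meets: 1 N at the handle, beyond the friction of about 1.5 N, puts about 1.75 N between the lugs
- hub (a point): centre of the handwheel's upper face, on its vertical axis, 114 mm above the table; the wheel is 188 mm across and 14 mm thick
- handle (a point): centre of the wheel's upright wooden handle: a round sleeve 26 mm across and 56 mm tall (121 to 177 mm above the table, centre at 149 mm), 70 mm from the wheel's axis, free to spin on its pin, so that it can be held without turning the hand. At the start it stands on the press's +y side
- bowl: bystander: terracotta bowl 94 mm across, 45 mm tall; origin at the centre of its underside
- vase: bystander: white narrow-necked vase 68 mm across, 92 mm tall; origin at the centre of its underside
- jar: bystander: lidded jar 70 mm across, 100 mm tall; origin at the centre of its underside
There are look-alikes about, which are no part of the job. Leave any turquoise or yellow look-alike of the part that bears cup_mid alone.

How it is judged:
By the outcome, as a careful person would: the job done as asked, in the order asked, and still so for the second after the job is handed in, with the robot touching nothing.
It also fails if it takes over 72 s, if anything falls off the work surface, if the arm or the gripper's body presses on something with over 40 N, if the wrist force passes 120 N, or if a joint passes its speed limit or range.

ROBOT

A 6-joint arm with a two-finger parallel gripper is mounted at the origin on the work surface. World frame = base frame: x ahead of the robot, y to its left, z up, the work surface at z = 0. Lengths are in m, angles in rad, forces in N, time in s.
With the tool pointing down it reaches from about 0.35 to 0.875 m from the base axis. Payload 4.2 kg.
Tool frame: the origin (TCP) lies between the finger pads; the fingertips stand 11 mm ahead of it and the grasp point (between the pads) lies 8 mm behind it; z points along the fingers, y is the line along which they close (so a half turn about z gives the same grasp; the last joint's range is limited). The gripper opens to 87 mm and grips with 3 to 60 N. Pads are 19 mm wide; open, the fingers measure 117 mm over their backs; the gripper's body (75 mm by 190 mm) begins 51 mm behind the grasp point.
Start: joints at [1.409, 0.385, 0.008, 0, -1.194, -0.259], TCP at [0.255, 0.57, 0.234] pointing down, gripper open.
Joint ranges: [-3.14, 3.14], [-1.21, 2.06], [-1.07, 1.41], [-3.16, 2.05], [-2.99, -0.16], [-3.1, 3.1]. Speed limits (rad/s): [2.79, 2.79, 3.14, 3.14, 3.14, 3.14].

INTERFACE

Orientations are given as a rotation vector (axis times angle).
In Python, from workcell import r gives the robot as it stands.
- The arm moves only by the tool jog_arm, never from a script. Its argument "deltas" is a list of rows, each a list of 3 entries, a list of its own where there are three numbers: the shift along the world's x, y, z in mm, then the turn, a rotation vector about the world's x, y, z in rad, then the finger opening in mm, from 0 to 87. In form: [[[tx, ty, tz], [rx, ry, rz], gripper], ...]. A call has 1 to 10 rows; each row shifts and turns the commanded pose from where the row before left it; what a row does not reach is not made up. A row lasts 1/8 s, in which the tool goes at most 62.5 mm and 10.7 degrees, less where a joint would pass 70% of its speed; a pose out of reach is approached as far as the arm can. A call with a gripper value outside its range is refused whole. The fingers move at their own pace and stop on an object; "squeeze" is the grip in N (left out, the last holds). Time passes only in rows, so rows that do not move let the fingers close. It gives the time, the measured TCP pose, the force, the opening and the grip force at its end, in the units of the state.
- r.get_state(): the state, without advancing time (a new reading comes with each control period).
- r.snapshot(name): name is "scene" or "top"; returns a dict with "pixels" (420x560x3 uint8, red, green, blue), "fx", "fy", "cx", "cy" (pixels), "k1" (the pictures are not rectified: a ray, as slopes to the right and down, at radius r is drawn at 1 + k1 r^2 times it, then the intrinsics apply), "cam_to_world" (4x4, takes a point from camera to world coordinates). Camera axes: x right, y down, z forward; pixel columns grow to the right and rows downward; lengths in m; the calibration is good to about 2 mm. A picture is of the moment at which its call begins. There is no depth.
- r.finish_job(): hands the job in; it is judged then, once.
The state is a dict: "clock": time; "joints": joint angles; "joint_vel": joint speeds; "effort": joint torques, N m; "tool_pos": TCP position; "ee_rot": TCP orientation; "force": force on the tool from outside, world axes, zero at the start; "moment": the same for the moment, N m; "grip_width": finger opening in m; "gripper_force": force on a finger pad.
Only numpy, scipy, OpenCV 4.12 (cv2) and the standard library are available. Lean on these libraries where they do the work, as an engineer would, in place of code of your own. Each camera call takes 0.05 s, during which the arm holds its last target. There are 200 camera calls.

## Working session

There is one attempt and no reset: what is moved stays moved. The work goes in short steps, Python scripts to look and compute and a tool call to move; the robot and the scene stay as the last step left them, time stands still between calls to the robot, and variables do not carry over. Pictures are saved under pics/ and viewed, at most 10 in all, crops included, and the job is handed in when it is done.

Besides the shell and the picture viewer there is one more tool, called after "Call:" as name([rows], argument=value, ...), one row to a line, values as JSON. jog_arm: Moves the arm, as the interface text tells. Its arguments: {"type":"object","properties":{"deltas":{"type":"array","items":{"type":"array"}},"squeeze":{"type":"number"}},"required":["deltas"]}

```bash
mkdir -p pics; cat > h.py <<'E'
import numpy as np, cv2
from workcell import r
def snap(n,f):
    s=r.snapshot(n); cv2.imwrite('pics/'+f,s['pixels'][:,:,::-1]); np.savez('pics/'+f[:-4],**{k:v for k,v in s.items()}); return s
def load(f): return np.load('pics/'+f+'.npz')
def ray(s,u,v):
    K=np.array([[s['fx'],0,s['cx']],[0,s['fy'],s['cy']],[0,0,1.]])
    p=cv2.undistortPoints(np.array([[[u,v]]],float),K,np.array([float(s['k1']),0,0,0]))[0,0]
    M=np.array(s['cam_to_world']); return M[:3,3],M[:3,:3]@np.array([p[0],p[1],1])
def at(s,u,v,z):
    o,d=ray(s,u,v); return o+d*(z-o[2])/d[2]
def proj(s,P):
    M=np.array(s['cam_to_world']); q=M[:3,:3].T@(np.array(P)-M[:3,3]); a=q[:2]/q[2]; k=1+float(s['k1'])*(a@a)
    return np.array([s['fx']*a[0]*k+s['cx'],s['fy']*a[1]*k+s['cy']])
E
python3 - <<'E'
from h import *
a=snap('scene','s1.png');b=snap('top','t1.png')
for s in(a,b):print(s['fx'],s['k1'],np.round(s['cam_to_world'],3))
print(r.get_state())
E
```

```text
492.0422403514074 -0.1386454950638118 [[-0.83   0.344 -0.438  1.174]
 [ 0.557  0.503 -0.661  0.931]
 [-0.007 -0.793 -0.609  0.996]
 [ 0.     0.     0.     1.   ]]
425.3565571136821 -0.0172713226721473 [[ 0.025 -0.995  0.101  0.399]
 [-1.    -0.025  0.007 -0.02 ]
 [-0.005 -0.101 -0.995  1.312]
 [ 0.     0.     0.     1.   ]]
{'clock': 0.1, 'joints': array([ 1.40861921e+00,  3.85491232e-01,  6.76628207e-03, -4.58948029e-04,
       -1.19397595e+00, -2.58605468e-01]), 'joint_vel': array([ 0.00099265, -0.00327722,  0.00284625,  0.00240434, -0.00011195,
       -0.00211483]), 'effort': array([-3.69077870e-04, -3.91689420e+01,  1.87935179e+01,  4.23195899e+00,
        1.34588726e-02, -7.88430270e-05]), 'tool_pos': array([0.25506132, 0.57002641, 0.2325599 ]), 'ee_rot': array([ 3.07038217e+00, -6.55956609e-01, -5.24794886e-04]), 'force': array([-0.03089896, -0.46233039,  1.02622727]), 'moment': array([ 0.02436447,  0.00231131, -0.04256429]), 'gripper_force': 0.0, 'grip_width': 0.08688842795694342}
```

View pics/s1.png

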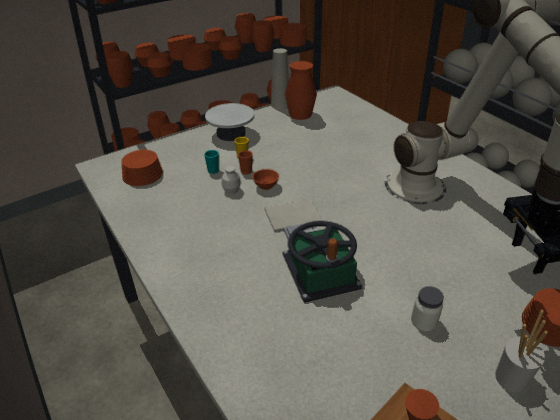

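View pics/t1.png

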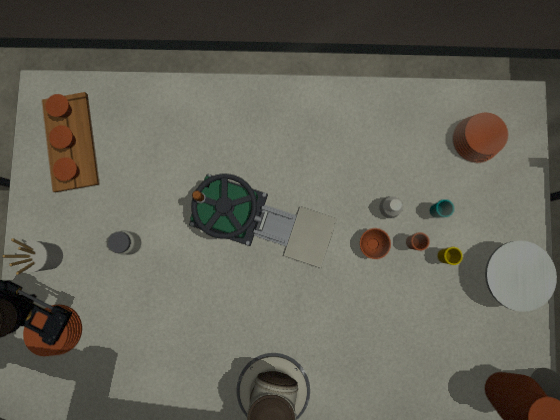

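The scene holds four candidates: the terracotta cup at top (419,241), turquoise at (442,208) and yellow at (451,256), plus the terracotta bowl at (375,243). The plain terracotta one at (419,241) fits by colour and size, and I'll confirm it in an enlarged crop together with the press.

```bash
python3 - <<'E'
import cv2
t=cv2.imread('pics/t1.png');c=t[165:285,180:340];d=t[185:285,345:475]
c=cv2.resize(c,None,fx=5,fy=5,interpolation=cv2.INTER_CUBIC);cv2.imwrite('pics/c1.png',c)
s=cv2.imread('pics/s1.png')[130:210,190:300]
d=cv2.resize(d,None,fx=4,fy=4,interpolation=cv2.INTER_CUBIC)[:, :400];
d=cv2.resize(t[190:280,355:465],None,fx=4.4,fy=4.4,interpolation=cv2.INTER_CUBIC)
import numpy as np
s=cv2.resize(s,None,fx=2.8,fy=2.8,interpolation=cv2.INTER_CUBIC)
o=np.zeros((400,800,3),np.uint8);o[:d.shape[0],:484]=d;o[:s.shape[0],490:490+s.shape[1]]=s
cv2.imwrite('pics/c2.png',o)
E
```

```text
(no output)
```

View pics/c1.png

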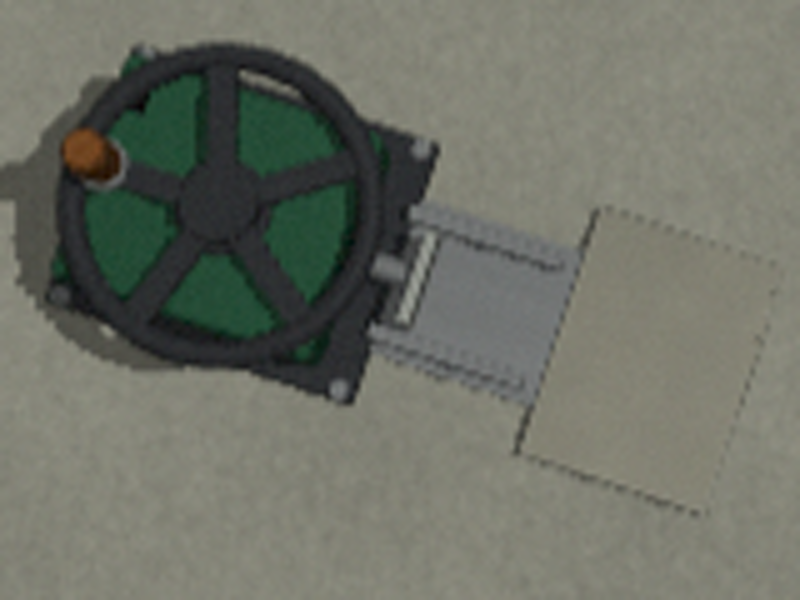

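View pics/c2.png

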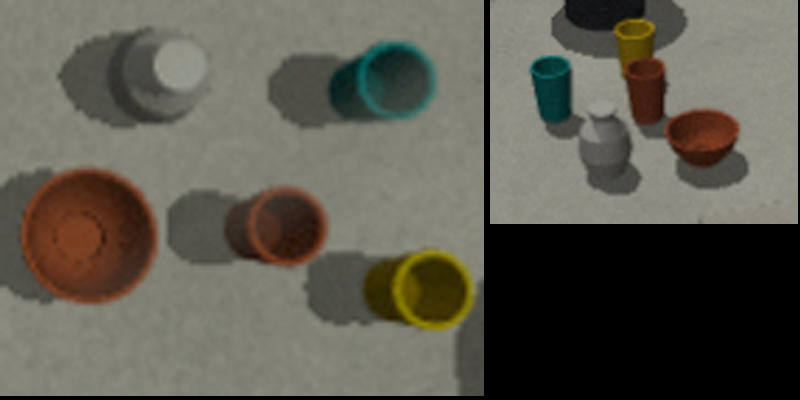

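The crops confirm it: the plain terracotta cup has its rim at crop (288,227), standing between the bowl at (90,235) and the yellow cup at (433,290), with the vase and turquoise cup above. In the press crop the hub is at (217,202), the handle top at (90,153), and the batt corners at (597,208), (778,265), (705,515) and (518,453).

```bash
python3 - <<'E'
from h import *
t=load('t1')
c1=lambda u,v,z:at(t,(u+.5)/5-.5+180,(v+.5)/5-.5+165,z)
c2=lambda u,v,z:at(t,(u+.5)/4.4-.5+355,(v+.5)/4.4-.5+190,z)
hub=c1(217,202,.114);hd=c1(88,150,.177)
B=[c1(u,v,.011) for u,v in((597,208),(778,265),(705,515),(518,453))]
bc=np.mean(B,0)
ax=bc-hub;ax[2]=0;L=np.linalg.norm(ax);ax/=L
e1=(B[1]-B[0]+B[2]-B[3]);e2=B[3]-B[0]+B[2]-B[1]
yaw=np.arctan2(ax[1],ax[0])
print('hub',hub,'hd',hd,np.linalg.norm((hd-hub)[:2]),'batt',bc,L,'(0.265)')
print('-y dir yaw: hub-batt',yaw,'edges',np.arctan2(e1[1],e1[0]),np.arctan2(e2[1],e2[0])+np.pi/2, 'hub-hd',np.arctan2(*(hub-hd)[1::-1]), np.linalg.norm(e1)/2,np.linalg.norm(e2)/2)
print('plate',c1(425,278,.057), 'bay',hub[:2]+.16*ax[:2])
for n,p in dict(cup=c2(288,227,.075),yel=c2(433,290,.075),turq=c2(396,80,.075),bowl=c2(90,235,.045),vase=c2(181,65,.092)).items(): print(n,p,np.linalg.norm(p[:2]))
s=load('s1')
# scene check of cup rim: crop (645,65)-> 
print('scene cup rim',at(s,190+(646-490)/2.8,130+67/2.8,.075))
print('proj hub in scene',proj(s,hub),proj(s,hd))
R=cv2.Rodrigues(r.get_state()['ee_rot'])[0];print(R.round(3))
E
```

```text
hub [0.53857118 0.15232135 0.114     ] hd [0.55776845 0.21404868 0.177     ] 0.06464362270740398 batt [ 0.46017863 -0.10121239  0.011     ] 0.2653766167871717 (0.265)
-y dir yaw: hub-batt -1.8706716834233195 edges -1.8590660404209185 4.4334192389529035 hub-hd -1.8723151747359248 0.11798450059739263 0.15852263465621896
plate [0.50294363 0.03548252 0.057     ] bay [ 0.491307   -0.00053838]
cup [ 0.4514426 -0.4185661  0.075    ] 0.6156281373943729
yel [ 0.41232184 -0.51397491  0.075     ] 0.6589229901752405
turq [ 0.55094274 -0.4913472   0.075     ] 0.7382140395722969
bowl [ 0.44403591 -0.29425328  0.045     ] 0.5326845975140303
vase [ 0.55525755 -0.34353141  0.092     ] 0.6529355065987142
scene cup rim [ 0.45217791 -0.40892929  0.075     ]
proj hub in scene [321.79998869 240.30959171] [331.50011399 237.7633035 ]
[[ 0.913 -0.409 -0.001]
 [-0.409 -0.913 -0.002]
 [ 0.     0.002 -1.   ]]
```

Call:
jog_arm([
  [[21.5, -55, 0], [0, 0, -0.18], 87],
  [[21.5, -55, 0], [0, 0, -0.18], 87],
  [[21.5, -55, 0], [0, 0, -0.18], 87],
  [[21.5, -55, 0], [0, 0, -0.18], 87],
  [[21.5, -55, 0], [0, 0, -0.18], 87],
  [[21.5, -55, 0], [0, 0, -0.18], 87],
  [[21.5, -55, 0], [0, 0, -0.18], 87],
  [[21.5, -55, 0], [0, 0, -0.18], 87],
  [[21.5, -55, 0], [0, 0, 0], 87],
  [[21.5, -55, 0], [0, 0, 0], 87],
])

```text
clock: 1.35
tool_pos: [0.4704, 0.0186, 0.2335]
ee_rot: [-1.877, 2.519, 0.0]
force: [0.6, 0.8, 0.4]
grip_width: 0.0871
gripper_force: 0.0
```

```bash
python3 - <<'E'
from h import *
# cup silhouette centroid both cameras, triangulate (~ centre half-way up)
R=[]
for f,(u0,v0,u1,v1) in(('t1',(400,225,434,256)),('s1',(234,150,256,178))):
    s=load(f);h=cv2.cvtColor(s['pixels'],cv2.COLOR_RGB2HSV)
    m=((h[:,:,0]<13)|(h[:,:,0]>172))&(h[:,:,1]>110);k=np.zeros_like(m);k[v0:v1,u0:u1]=1;m&=k
    v,u=np.nonzero(m);print(f,len(u),u.min(),u.max(),v.min(),v.max())
    c=((u.min()+u.max())/2,(v.min()+v.max())/2);R.append(ray(s,*c))
    print(c, at(s,*c,.0375))
A=np.zeros((3,3));b=np.zeros(3)
for o,d in R:
    d=d/np.linalg.norm(d);P=np.eye(3)-np.outer(d,d);A+=P;b+=P@o
print(np.linalg.solve(A,b))
E
```

```text
t1 224 410 428 233 249
(np.float64(419.0), np.float64(241.0)) [ 0.4535626  -0.42743786  0.0375    ]
s1 288 238 255 151 177
(np.float64(246.5), np.float64(164.0)) [ 0.45571779 -0.40118652  0.0375    ]
[ 0.44882051 -0.42776871  0.02267662]
```

Call:
jog_arm([
  [[-2.4, -54.4, 0], [0, 0, 0], 87],
  [[-2.4, -54.4, 0], [0, 0, 0], 87],
  [[-2.4, -54.4, 0], [0, 0, 0], 87],
  [[-2.4, -54.4, 0], [0, 0, 0], 87],
  [[-2.4, -54.4, 0], [0, 0, 0], 87],
  [[-2.4, -54.4, 0], [0, 0, 0], 87],
  [[-2.4, -54.4, 0], [0, 0, 0], 87],
  [[-2.4, -54.4, 0], [0, 0, 0], 87],
  [[0, 0, -50], [0, 0, 0], 87],
  [[0, 0, -50], [0, 0, 0], 87],
])

```text
clock: 2.6
tool_pos: [0.4506, -0.4155, 0.132]
ee_rot: [-1.874, 2.521, -0.0]
force: [1.0, -0.2, 0.2]
grip_width: 0.0873
gripper_force: 0.0
```

```bash
python3 - <<'E'
from h import *
s=snap('scene','s2.png');t=snap('top','t2.png')
print(r.get_state()['tool_pos'])
a=cv2.resize(s['pixels'][100:210,180:310,::-1],None,fx=4,fy=4,interpolation=cv2.INTER_CUBIC)
b=cv2.resize(t['pixels'][190:280,385:455,::-1],None,fx=3.9,fy=4,interpolation=cv2.INTER_CUBIC)
o=np.zeros((440,800,3),np.uint8);o[:,:520]=a;o[:360,525:798]=b
cv2.imwrite('pics/c3.png',o)
E
```

```text
[ 0.44702132 -0.41237143  0.12697568]
```

View pics/c3.png

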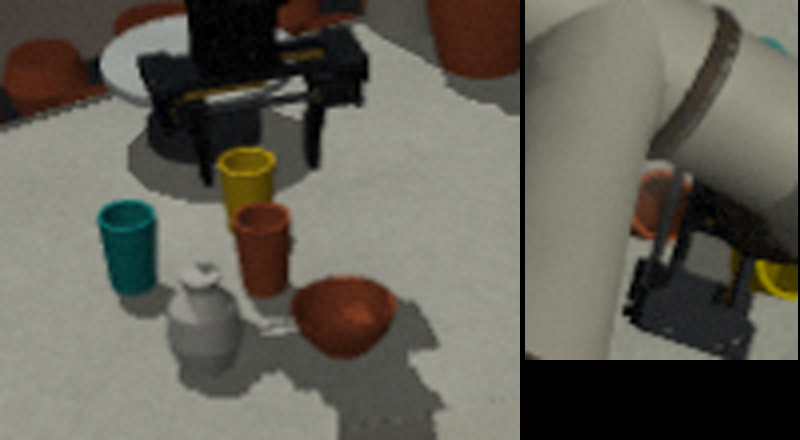

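The crop shows the fingertips at (207,183) and (314,168), above and behind the cup, whose rim centre is at (264,216). I'll compare the two through the same camera.

```bash
python3 - <<'E'
from h import *
s=load('s2');g=lambda u,v,z:at(s,(u+.5)/4-.5+180,(v+.5)/4-.5+100,z)
for i in range(3):
    q=r.get_state();print(q['clock'],q['tool_pos'],q['force'])
print(g(207,183,.118),g(314,168,.118),g(260.5,175.5,.118),'rim',g(264,216,.075),'foot front',g(266,295,0))
print('proj of tool mid tip',(proj(s,[q['tool_pos'][0],q['tool_pos'][1],.118])-[180,100])*4)
print('proj top-est rim',(proj(s,[.4514,-.4186,.075])-[180,100])*4)
E
```

```text
2.7 [ 0.44702132 -0.41237143  0.12697568] [-0.32242281  0.21157062  0.61039537]
2.7 [ 0.44702132 -0.41237143  0.12697568] [-0.32242281  0.21157062  0.61039537]
2.7 [ 0.44702132 -0.41237143  0.12697568] [-0.32242281  0.21157062  0.61039537]
[ 0.49835373 -0.4255229   0.118     ] [ 0.40710784 -0.3940087   0.118     ] [ 0.45297156 -0.40979525  0.118     ] rim [ 0.45138775 -0.410928    0.075     ] foot front [ 0.46096484 -0.39887446  0.        ]
proj of tool mid tip [263.34842053 170.86693587]
proj top-est rim [258.21415128 210.86213052]
```

Call:
jog_arm([
  [[0, 0, 0], [0, 0, 0], 87],
  [[0, 0, -30], [0, 0, 0], 87],
  [[0, 0, -30], [0, 0, 0], 87],
  [[0, 0, -26], [0, 0, 0], 87],
  [[0, 0, 0], [0, 0, 0], 87],
  [[0, 0, 0], [0, 0, 0], 87],
])

```text
clock: 3.45
tool_pos: [0.4529, -0.4157, 0.0503]
ee_rot: [-1.877, 2.517, -0.007]
force: [-0.4, 0.2, 0.9]
grip_width: 0.0868
gripper_force: 0.0
```

Call:
jog_arm([
  [[0, 0, 0], [0, 0, 0], 60],
  [[0, 0, 0], [0, 0, 0], 45],
  [[0, 0, 0], [0, 0, 0], 35],
  [[0, 0, 0], [0, 0, 0], 35],
  [[0, 0, 0], [0, 0, 0], 35],
  [[0, 0, 0], [0, 0, 0], 35],
  [[0, 0, 0], [0, 0, 0], 35],
], squeeze=12)

```text
clock: 4.32
tool_pos: [0.4513, -0.4149, 0.0478]
ee_rot: [-1.877, 2.519, -0.001]
force: [-0.4, -0.2, 1.3]
grip_width: 0.0527
gripper_force: 13.3
```

Call:
jog_arm([
  [[0, 0, 20], [0, 0, 0], 35],
  [[0, 0, 30], [0, 0, 0], 35],
  [[0, 0, 30], [0, 0, 0], 35],
  [[4, 45, 0], [0, 0, 0], 35],
  [[5, 55, 0], [0, 0, 0], 35],
  [[5, 55, 0], [0, 0, 0], 35],
  [[5, 55, 0], [0, 0, 0], 35],
  [[5, 55, 0], [0, 0, 0], 35],
  [[5, 50, 0], [0, 0, 0], 35],
  [[4, 45, 0], [0, 0, 0], 35],
])

```text
clock: 5.58
tool_pos: [0.4832, -0.053, 0.1268]
ee_rot: [1.876, -2.518, -0.002]
force: [0.9, -0.0, -2.4]
grip_width: 0.0532
gripper_force: 12.7
```

Call:
jog_arm([
  [[3, 25, 0], [0, 0, 0], 35],
  [[2, 15, 0], [0, 0, 0], 35],
  [[0.5, 6, 0], [0, 0, 0], 35],
  [[0, 0, 0], [0, 0, 0], 35],
  [[0, 0, 0], [0, 0, 0], 35],
  [[0, 0, 0], [0, 0, 0], 35],
])

```text
clock: 6.32
tool_pos: [0.4894, -0.0094, 0.1275]
ee_rot: [1.876, -2.52, -0.0]
force: [0.5, 0.5, -1.8]
grip_width: 0.0527
gripper_force: 12.7
```

```bash
python3 - <<'E'
from h import *
s=snap('scene','s3.png');t=snap('top','t3.png')
q=r.get_state();print(q['tool_pos'],q['grip_width'])
a=cv2.resize(s['pixels'][150:290,230:360,::-1],None,fx=4,fy=4,interpolation=cv2.INTER_CUBIC)
b=cv2.resize(t['pixels'][170:280,255:325,::-1],None,fx=3.9,fy=4,interpolation=cv2.INTER_CUBIC)
o=np.zeros((560,800,3),np.uint8);o[:,:520]=a;o[:440,525:798]=b
cv2.imwrite('pics/c4.png',o)
E
```

```text
[ 0.48950553 -0.00918507  0.12754381] 0.05290074157036502
```

View pics/c4.png

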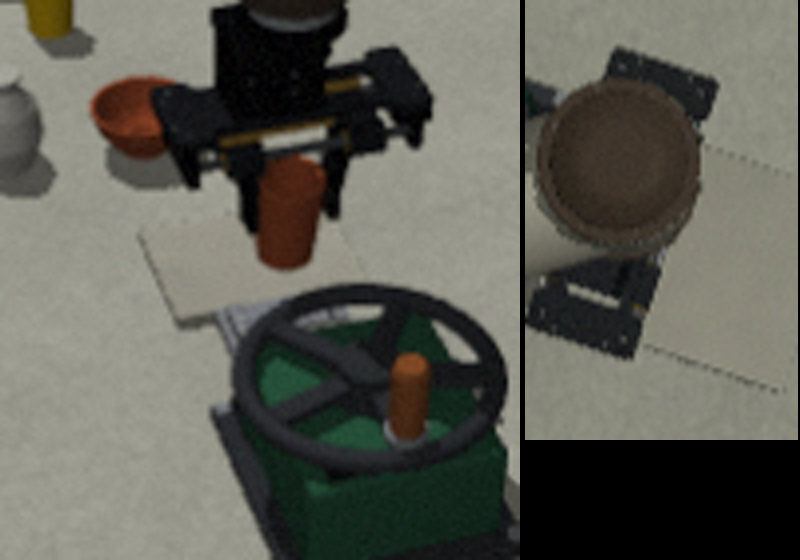

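Picture: the cup hangs upright in the grip over the bed, with its foot at crop (286,265), the handle top at (411,362) and the wheel hub near (369,376). Lowering it now.

Call:
jog_arm([
  [[0, 0, -25], [0, 0, 0], 35],
  [[0, 0, -20], [0, 0, 0], 35],
  [[0, 0, -12], [0, 0, 0], 35],
  [[0, 0, -5], [0, 0, 0], 35],
  [[0, 0, -3], [0, 0, 0], 35],
  [[0, 0, 0], [0, 0, 0], 35],
  [[0, 0, 0], [0, 0, 0], 35],
])

```text
clock: 7.3
tool_pos: [0.4899, -0.0086, 0.063]
ee_rot: [-1.877, 2.518, -0.001]
force: [0.2, -0.6, -3.1]
grip_width: 0.053
gripper_force: 12.7
```

Call:
jog_arm([
  [[0, 0, -1.5], [0, 0, 0], 35],
  [[0, 0, -1], [0, 0, 0], 35],
  [[0, 0, -0.7], [0, 0, 0], 35],
  [[0, 0, 0], [0, 0, 0], 35],
])

```text
clock: 7.8
tool_pos: [0.49, -0.009, 0.0607]
ee_rot: [-1.878, 2.518, -0.002]
force: [-1.6, -1.4, 7.8]
grip_width: 0.0529
gripper_force: 13.1
```

Call:
jog_arm([
  [[0, 0, 0.5], [0, 0, 0], 56],
  [[0, 0, 0], [0, 0, 0], 65],
  [[0, 0, 0], [0, 0, 0], 80],
  [[0, 0, 0], [0, 0, 0], 80],
  [[0, 0, 20], [0, 0, 0], 80],
  [[0, 0, 40], [0, 0, 0], 80],
  [[0, 0, 60], [0, 0, 0], 80],
  [[0, 0, 50], [0, 0, 0], 80],
])

```text
clock: 8.8
tool_pos: [0.4896, -0.0087, 0.232]
ee_rot: [-1.877, 2.518, -0.001]
force: [1.1, -0.6, -1.0]
grip_width: 0.0798
gripper_force: 0.0
```

Call:
jog_arm([
  [[10, 30, 0], [0, 0, 0], 70],
  [[14, 47, 0], [0, 0, 0], 70],
  [[15, 50, 0], [0, 0, 0], 70],
  [[15, 50, 0], [0, 0, 0], 70],
  [[11, 35, 0], [0, 0, 0], 70],
  [[4, 13, 0], [0, 0, 0], 70],
  [[0, 0, 0], [0, 0, 0], 70],
  [[0, 0, 0], [0, 0, 0], 70],
  [[0, 0, 0], [0, 0, 0], 70],
])

```text
clock: 9.93
tool_pos: [0.5584, 0.2151, 0.2302]
ee_rot: [-1.875, 2.52, 0.0]
force: [0.3, -1.2, -0.0]
grip_width: 0.0699
gripper_force: 0.0
```

```bash
python3 - <<'E'
from h import *
s=snap('scene','s4.png');t=snap('top','t4.png')
q=r.get_state();print(q['tool_pos'],q['grip_width'],q['joints'])
p=q['tool_pos'];R=cv2.Rodrigues(q['ee_rot'])[0];print(R.round(3))
a=cv2.resize(s['pixels'][170:300,250:380,::-1],None,fx=4,fy=4,interpolation=cv2.INTER_CUBIC)
b=cv2.resize(t['pixels'][170:280,255:325,::-1],None,fx=3.9,fy=4,interpolation=cv2.INTER_CUBIC)
o=np.zeros((520,800,3),np.uint8);o[:,:520]=a;o[:440,525:798]=b
cv2.imwrite('pics/c5.png',o)
for P in (p+[0,0,-.011],p+R[:,1]*.035+[0,0,-.011],p-R[:,1]*.035+[0,0,-.011],[.5588,.2193,.177],[.5588,.2193,.121]): print((proj(s,P)-[250,170])*4)
E
```

```text
[0.55847193 0.21539211 0.23021464] 0.0699481382602149 [ 6.38349307e-01  3.42014143e-01 -6.53285773e-02 -6.51276708e-07
 -1.16312309e+00 -9.29350866e-01]
[[-0.287 -0.958  0.   ]
 [-0.958  0.287  0.   ]
 [-0.    -0.    -1.   ]]
[329.96360445 221.17433665]
[382.21235541 210.24095567]
[276.90686952 232.25296687]
[329.85315506 276.17790493]
[325.24053837 341.15852161]
```

View pics/c5.png

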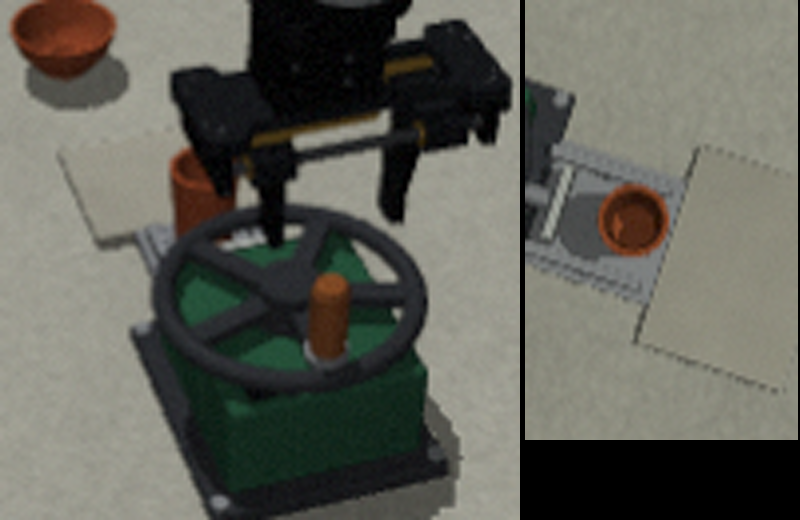

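The cup stands upright on the bed between the rails (top crop (633,220)). The handle top at (331,281) matches the predicted position once the camera bias is allowed for. Descending on the handle.

Call:
jog_arm([
  [[0.5, 4, -25], [0, 0, 0], 60],
  [[0, 0, -30], [0, 0, 0], 60],
  [[0, 0, -22], [0, 0, 0], 60],
  [[0, 0, -11], [0, 0, 0], 50],
  [[0, 0, 0], [0, 0, 0], 40],
  [[0, 0, 0], [0, 0, 0], 30],
  [[0, 0, 0], [0, 0, 0], 10],
  [[0, 0, 0], [0, 0, 0], 10],
  [[0, 0, 0], [0, 0, 0], 10],
], squeeze=15)

```text
clock: 11.15
tool_pos: [0.5593, 0.2205, 0.1428]
ee_rot: [-1.877, 2.518, -0.0]
force: [-2.1, -0.2, 3.4]
grip_width: 0.0253
gripper_force: 15.0
```

```bash
python3 - <<'E'
import numpy as np
p0=np.radians(73.1)
a=np.concatenate([np.arange(0,181,6),np.arange(189,352,9)])
P=70*np.c_[np.cos(p0-np.radians(a)),np.sin(p0-np.radians(a))]
D=np.diff(P.round(1),axis=0).round(1)
for i in range(0,len(D),10):print(a[i],P[i].round(1),D[i:i+10].tolist())
print(a[-1],P[-1])
E
```

```text
0 [20.3 67. ] [[6.9, -2.5], [6.6, -3.2], [6.3, -3.9], [5.7, -4.5], [5.3, -5.1], [4.7, -5.6], [4.1, -6.0], [3.5, -6.5], [2.7, -6.8], [2.1, -7.0]]
60 [68.2 15.9] [[1.3, -7.2], [0.5, -7.4], [-0.3, -7.3], [-1.0, -7.2], [-1.7, -7.1], [-2.5, -6.9], [-3.2, -6.6], [-3.9, -6.3], [-4.5, -5.7], [-5.1, -5.3]]
120 [ 47.8 -51.1] [[-5.6, -4.7], [-6.0, -4.1], [-6.5, -3.5], [-6.8, -2.7], [-7.0, -2.1], [-7.2, -1.3], [-7.4, -0.5], [-7.3, 0.3], [-7.2, 1.0], [-7.1, 1.7]]
180 [-20.3 -67. ] [[-10.3, 4.0], [-9.5, 5.6], [-8.4, 7.0], [-7.3, 8.2], [-5.9, 9.2], [-4.4, 10.1], [-2.8, 10.6], [-1.1, 11.0], [0.7, 10.9], [2.3, 10.7]]
270 [-67.   20.3] [[4.0, 10.3], [5.6, 9.5], [7.0, 8.4], [8.2, 7.3], [9.2, 5.9], [10.1, 4.4], [10.6, 2.8], [11.0, 1.1], [10.9, -0.7]]
351 [ 9.62111822 69.33566243]
```

Call:
jog_arm([
  [[6.9, -2.5, 0], [0, 0, 0], 10],
  [[6.6, -3.2, 0], [0, 0, 0], 10],
  [[6.3, -3.9, 0], [0, 0, 0], 10],
  [[5.7, -4.5, 0], [0, 0, 0], 10],
  [[5.3, -5.1, 0], [0, 0, 0], 10],
])

```text
clock: 11.78
tool_pos: [0.5903, 0.2005, 0.1428]
ee_rot: [1.877, -2.519, 0.001]
force: [-3.7, -0.4, 6.2]
grip_width: 0.0253
gripper_force: 15.0
```

Call:
jog_arm([
  [[4.7, -5.6, 0], [0, 0, 0], 10],
  [[4.1, -6.0, 0], [0, 0, 0], 10],
  [[3.5, -6.5, 0], [0, 0, 0], 10],
  [[2.7, -6.8, 0], [0, 0, 0], 10],
  [[2.1, -7.0, 0], [0, 0, 0], 10],
  [[1.3, -7.2, 0], [0, 0, 0], 10],
  [[0.5, -7.4, 0], [0, 0, 0], 10],
  [[-0.3, -7.3, 0], [0, 0, 0], 10],
])

```text
clock: 12.78
tool_pos: [0.6079, 0.1472, 0.1428]
ee_rot: [1.877, -2.518, -0.002]
force: [-5.8, 4.5, 7.8]
grip_width: 0.0251
gripper_force: 15.0
```

Call:
jog_arm([
  [[-1.5, -7.2, 0], [0, 0, 0], 10],
  [[-2.2, -7.1, 0], [0, 0, 0], 10],
  [[-2.5, -6.9, 0], [0, 0, 0], 10],
  [[-3.2, -6.6, 0], [0, 0, 0], 10],
  [[-3.9, -6.3, 0], [0, 0, 0], 10],
  [[-4.5, -5.7, 0], [0, 0, 0], 10],
  [[-5.1, -5.3, 0], [0, 0, 0], 10],
])

```text
clock: 13.65
tool_pos: [0.5873, 0.1039, 0.1428]
ee_rot: [-1.874, 2.514, -0.0]
force: [-0.5, 6.1, 4.4]
grip_width: 0.0255
gripper_force: 15.0
```

```bash
python3 - <<'E'
from h import *
s=snap('scene','s5.png');t=snap('top','t5.png')
q=r.get_state();print(q['tool_pos'],q['grip_width'],q['force'])
a=cv2.resize(s['pixels'][170:290,240:370,::-1],None,fx=4,fy=4,interpolation=cv2.INTER_CUBIC)
b=cv2.resize(t['pixels'][170:280,255:325,::-1],None,fx=3.9,fy=4,interpolation=cv2.INTER_CUBIC)
o=np.zeros((480,800,3),np.uint8);o[:,:520]=a;o[:440,525:798]=b
cv2.imwrite('pics/c6.png',o)
E
```

```text
[0.58616735 0.10284674 0.14277979] 0.025900570406061803 [-1.89788081  3.79463949  5.50755074]
```

View pics/c6.png

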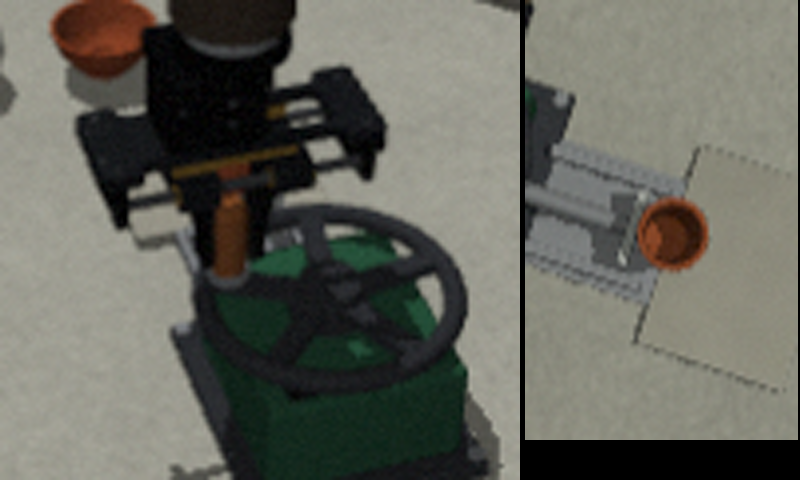

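Handle held, and the plate has pushed the cup upright on to the batt's near edge (top crop (673,234)). Continuing.

Call:
jog_arm([
  [[-5.6, -4.7, 0], [0, 0, 0], 10],
  [[-6.0, -4.1, 0], [0, 0, 0], 10],
  [[-6.5, -3.5, 0], [0, 0, 0], 10],
  [[-6.8, -2.7, 0], [0, 0, 0], 10],
  [[-7.0, -2.1, 0], [0, 0, 0], 10],
  [[-7.2, -1.3, 0], [0, 0, 0], 10],
  [[-7.4, -0.5, 0], [0, 0, 0], 10],
  [[-7.3, 0.3, 0], [0, 0, 0], 10],
  [[-7.2, 1.0, 0], [0, 0, 0], 10],
  [[-7.1, 1.7, 0], [0, 0, 0], 10],
])

```text
clock: 15.0
tool_pos: [0.5185, 0.0864, 0.1428]
ee_rot: [-1.876, 2.516, -0.002]
force: [3.2, 4.0, 5.4]
grip_width: 0.0254
gripper_force: 15.0
```

Call:
jog_arm([
  [[-10.0, 4.3, 0], [0, 0, 0], 10],
  [[-9.5, 5.6, 0], [0, 0, 0], 10],
  [[-8.4, 7.0, 0], [0, 0, 0], 10],
  [[-7.3, 8.2, 0], [0, 0, 0], 10],
  [[-5.9, 9.2, 0], [0, 0, 0], 10],
  [[-4.4, 10.1, 0], [0, 0, 0], 10],
  [[-2.8, 10.6, 0], [0, 0, 0], 10],
])

```text
clock: 15.88
tool_pos: [0.4692, 0.1405, 0.1427]
ee_rot: [1.878, -2.518, 0.003]
force: [2.4, -1.0, 6.2]
grip_width: 0.0255
gripper_force: 15.0
```

Call:
jog_arm([
  [[-1.1, 11.0, 0], [0, 0, 0], 10],
  [[0.7, 10.9, 0], [0, 0, 0], 10],
  [[2.3, 10.7, 0], [0, 0, 0], 10],
  [[4.0, 10.3, 0], [0, 0, 0], 10],
  [[5.6, 9.5, 0], [0, 0, 0], 10],
  [[7.0, 8.4, 0], [0, 0, 0], 10],
  [[8.2, 7.3, 0], [0, 0, 0], 10],
])

```text
clock: 16.75
tool_pos: [0.4946, 0.2086, 0.1427]
ee_rot: [1.875, -2.517, 0.0]
force: [-3.1, 1.2, 11.2]
grip_width: 0.0252
gripper_force: 15.0
```

Call:
jog_arm([
  [[6, 4.1, 0], [0, 0, 0], 10],
  [[6.5, 3.5, 0], [0, 0, 0], 10],
  [[6.8, 2.7, 0], [0, 0, 0], 10],
  [[7, 2.1, 0], [0, 0, 0], 10],
  [[7.2, 1.3, 0], [0, 0, 0], 10],
  [[0, 0, 0], [0, 0, 0], 10],
  [[0, 0, 0], [0, 0, 0], 10],
  [[0, 0, 0], [0, 0, 0], 10],
])

```text
clock: 17.75
tool_pos: [0.5299, 0.2233, 0.1428]
ee_rot: [-1.876, 2.517, -0.001]
force: [0.8, 2.8, 6.6]
grip_width: 0.0255
gripper_force: 15.0
```

Call:
jog_arm([
  [[2.5, 0.2, 0], [0, 0, 0], 10],
  [[2.5, 0.2, 0], [0, 0, 0], 10],
  [[2.4, 0.1, 0], [0, 0, 0], 10],
  [[2.4, 0, 0], [0, 0, 0], 10],
  [[2.4, -0.1, 0], [0, 0, 0], 10],
])

```text
clock: 18.38
tool_pos: [0.5413, 0.2236, 0.1428]
ee_rot: [-1.877, 2.518, 0.0]
force: [-1.5, 4.2, 7.6]
grip_width: 0.0254
gripper_force: 15.0
```

Call:
jog_arm([
  [[1.5, -0.1, 0], [0, 0, 0], 10],
  [[1.5, -0.1, 0], [0, 0, 0], 10],
])

```text
clock: 18.62
tool_pos: [0.5444, 0.2234, 0.1428]
ee_rot: [-1.877, 2.518, -0.0]
force: [-0.5, 2.3, 7.7]
grip_width: 0.0254
gripper_force: 15.0
```

Call:
jog_arm([
  [[1.5, -0.2, 0], [0, 0, 0], 10],
  [[1.5, -0.2, 0], [0, 0, 0], 10],
])

```text
clock: 18.88
tool_pos: [0.5474, 0.2231, 0.1427]
ee_rot: [-1.877, 2.518, -0.0]
force: [-2.0, 3.8, 7.7]
grip_width: 0.0256
gripper_force: 15.0
```

Call:
jog_arm([
  [[1.2, -0.2, 0], [0, 0, 0], 10],
  [[1.2, -0.2, 0], [0, 0, 0], 10],
])

```text
clock: 19.12
tool_pos: [0.5499, 0.2227, 0.1427]
ee_rot: [-1.877, 2.518, -0.0]
force: [-0.2, 4.3, 8.2]
grip_width: 0.0251
gripper_force: 15.0
```

Call:
jog_arm([
  [[1.2, -0.2, 0], [0, 0, 0], 10],
  [[1.2, -0.2, 0], [0, 0, 0], 10],
])

```text
clock: 19.38
tool_pos: [0.5518, 0.2223, 0.1427]
ee_rot: [-1.877, 2.519, 0.001]
force: [-2.1, 4.4, 8.2]
grip_width: 0.0253
gripper_force: 15.0
```

Call:
jog_arm([
  [[1.0, -0.2, 0], [0, 0, 0], 10],
  [[0, 0, 0], [0, 0, 0], 10],
])

```text
clock: 19.62
tool_pos: [0.5526, 0.2222, 0.1427]
ee_rot: [1.877, -2.519, -0.001]
force: [-2.7, 4.8, 9.1]
grip_width: 0.0254
gripper_force: 15.0
```

Call:
jog_arm([
  [[1.0, -0.2, 0], [0, 0, 0], 10],
  [[0, 0, 0], [0, 0, 0], 10],
])

```text
clock: 19.88
tool_pos: [0.5532, 0.222, 0.1427]
ee_rot: [1.877, -2.518, -0.002]
force: [-3.8, 5.5, 10.3]
grip_width: 0.0254
gripper_force: 15.0
```

Call:
jog_arm([
  [[1.0, -0.2, 0], [0, 0, 0], 10],
  [[0, 0, 0], [0, 0, 0], 10],
])

```text
clock: 20.12
tool_pos: [0.5539, 0.2218, 0.1427]
ee_rot: [1.877, -2.518, -0.002]
force: [-4.8, 5.7, 10.1]
grip_width: 0.0257
gripper_force: 15.0
```

Call:
jog_arm([
  [[0.6, -0.1, 0], [0, 0, 0], 10],
  [[0, 0, 0], [0, 0, 0], 10],
])

```text
clock: 20.38
tool_pos: [0.5543, 0.2218, 0.1427]
ee_rot: [1.876, -2.517, -0.002]
force: [-5.7, 5.5, 9.7]
grip_width: 0.0253
gripper_force: 15.0
```

Call:
jog_arm([
  [[0.6, -0.1, 0], [0, 0, 0], 10],
  [[0, 0, 0], [0, 0, 0], 10],
  [[0, 0, 0], [0, 0, 0], 10],
])

```text
clock: 20.75
tool_pos: [0.5546, 0.2217, 0.1427]
ee_rot: [1.876, -2.517, -0.003]
force: [-6.9, 5.2, 10.4]
grip_width: 0.0256
gripper_force: 15.0
```

Call:
jog_arm([
  [[0, 0, 0], [0, 0, 0], 10],
  [[0, 0, 0], [0, 0, 0], 10],
  [[0, 0, 0], [0, 0, 0], 10],
  [[0, 0, 0], [0, 0, 0], 10],
])

```text
clock: 21.25
tool_pos: [0.5546, 0.2217, 0.1427]
ee_rot: [1.876, -2.517, -0.003]
force: [-6.0, 5.0, 11.2]
grip_width: 0.0255
gripper_force: 15.0
```

Call:
jog_arm([
  [[0, 0, 0], [0, 0, 0], 10],
  [[0, 0, 0], [0, 0, 0], 10],
  [[0, 0, 0], [0, 0, 0], 10],
  [[0, 0, 0], [0, 0, 0], 10],
])

```text
clock: 21.75
tool_pos: [0.5547, 0.2217, 0.1427]
ee_rot: [1.876, -2.517, -0.003]
force: [-5.6, 5.6, 10.0]
grip_width: 0.0258
gripper_force: 15.0
```

Call:
jog_arm([
  [[0.3, -0.1, 0], [0, 0, 0], 10],
  [[0, 0, 0], [0, 0, 0], 10],
  [[0, 0, 0], [0, 0, 0], 10],
  [[0, 0, 0], [0, 0, 0], 10],
])

```text
clock: 22.25
tool_pos: [0.5548, 0.2216, 0.1427]
ee_rot: [1.876, -2.517, -0.003]
force: [-7.5, 6.6, 11.2]
grip_width: 0.0253
gripper_force: 15.0
```

Call:
jog_arm([
  [[0, 0, 0], [0, 0, 0], 10],
  [[0, 0, 0], [0, 0, 0], 10],
  [[0, 0, 0], [0, 0, 0], 10],
  [[0, 0, 0], [0, 0, 0], 10],
  [[0, 0, 0], [0, 0, 0], 10],
  [[0, 0, 0], [0, 0, 0], 10],
  [[0, 0, 0], [0, 0, 0], 10],
  [[0, 0, 0], [0, 0, 0], 10],
])

```text
clock: 23.25
tool_pos: [0.5548, 0.2216, 0.1427]
ee_rot: [1.876, -2.517, -0.003]
force: [-6.2, 6.3, 10.0]
grip_width: 0.0254
gripper_force: 15.0
```

Call:
jog_arm([
  [[-1, 0.2, 0], [0, 0, 0], 10],
  [[-1, 0.2, 0], [0, 0, 0], 10],
  [[0, 0, 0], [0, 0, 0], 40],
  [[0, 0, 0], [0, 0, 0], 60],
  [[0, 0, 0], [0, 0, 0], 60],
  [[0, 0, 0], [0, 0, 0], 60],
  [[0, 0, 30], [0, 0, 0], 60],
  [[0, 0, 45], [0, 0, 0], 60],
  [[0, 0, 45], [0, 0, 0], 60],
  [[0, 0, 0], [0, 0, 0], 60],
])

```text
clock: 24.5
tool_pos: [0.5567, 0.2223, 0.2663]
ee_rot: [-1.872, 2.512, -0.002]
force: [-0.3, 0.0, -0.3]
grip_width: 0.0604
gripper_force: 0.0
```

```bash
python3 - <<'E'
from h import *
s=snap('scene','s6.png');t=snap('top','t6.png')
q=r.get_state();print(q['clock'],q['tool_pos'],q['grip_width'],q['force'])
a=cv2.resize(s['pixels'][130:290,220:370,::-1],None,fx=3.4,fy=3.4,interpolation=cv2.INTER_CUBIC)
b=cv2.resize(t['pixels'][170:280,255:325,::-1],None,fx=3.9,fy=4,interpolation=cv2.INTER_CUBIC)
o=np.zeros((544,800,3),np.uint8);o[:,:510]=a;o[:440,525:798]=b
cv2.imwrite('pics/c7.png',o)
E
```

```text
24.6 [0.55451106 0.22143293 0.26164169] 0.05994680279408208 [0.4734015  0.68184591 0.36649737]
```

View pics/c7.png

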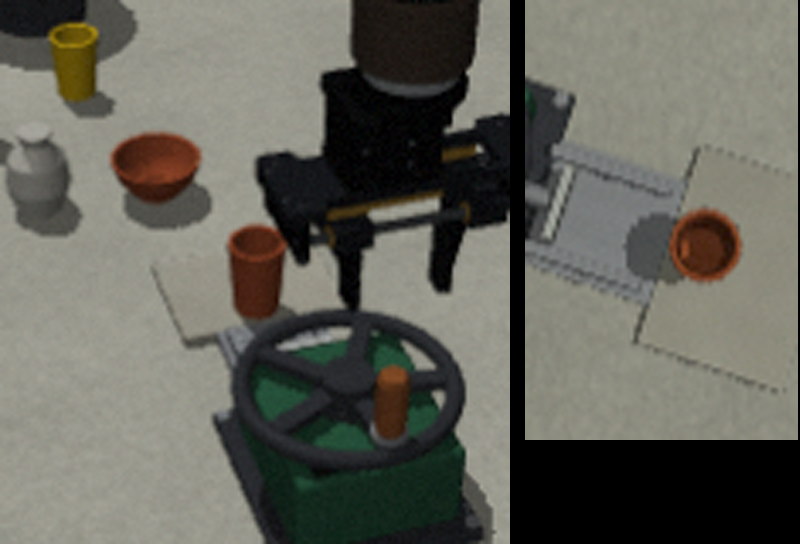

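The cup stands upright on the batt (top crop (705,245)), the plate is home, the handle is back at its start, and the gripper is clear. Handing in.

```bash
python3 -c "
from workcell import r
print(r.finish_job())"
```

```text
the job is handed in; nothing more can be done
None
```

The job is handed in: the cup stands on the batt, the wheel went one full turn to its end stop and was leaned on at about 7–8 N for about 2.5 s, then released. The other wares were left alone, and the whole job took about 25 s.

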